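# Find the full screw tin

### The job

One of the three identical green tins on the turner's bench is full of screws and the other two are empty. Find the full one by lifting the tins to feel their weight, and stand it upright inside the wooden tray. Leave the two empty tins standing upright on the bench outside the tray; keep the tins upright and set them down rather than dropping them.

Things in the scene. Friction and masses are not known exactly. Their poses are not given: they have to be found in the camera images.
- tin_a: closed round tin with green sides and a plain bright metal lid, 58 mm in diameter, 75 mm tall, outwardly identical to the other two, standing upright on the bench. Origin: centre of its underside, z up along its axis; its yaw means nothing. Rigid, lid fixed on. One of the three tins, a different one each time, is filled with screws and weighs 450 to 750 g; the two empty ones weigh 110 to 190 g each. Nothing shows from outside; only the weight tells.
- tin_b: closed round tin with green sides and a plain bright metal lid, 58 mm in diameter, 75 mm tall, outwardly identical to the other two, standing upright on the bench. Origin: centre of its underside, z up along its axis; its yaw means nothing. Rigid, lid fixed on. One of the three tins, a different one each time, is filled with screws and weighs 450 to 750 g; the two empty ones weigh 110 to 190 g each. Nothing shows from outside; only the weight tells.
- tin_c: closed round tin with green sides and a plain bright metal lid, 58 mm in diameter, 75 mm tall, outwardly identical to the other two, standing upright on the bench. Origin: centre of its underside, z up along its axis; its yaw means nothing. Rigid, lid fixed on. One of the three tins, a different one each time, is filled with screws and weighs 450 to 750 g; the two empty ones weigh 110 to 190 g each. Nothing shows from outside; only the weight tells.
- tray: shallow open tray of dark wood fixed to the bench, 200 mm along its x, 170 mm along its y, 30 mm tall outside; walls and floor 8 mm thick (inside 184 x 154 mm). Origin: centre of its underside, on the bench top, z up. It is empty at the start.
Not all that is in view belongs to the job. What is shaped like the tin_c but red is not meant.

How it is judged:
By the outcome, as a careful person would: the job done as asked, in the order asked, and still so for the second after the job is handed in, with the robot touching nothing.
It also fails if it takes over 72 s, if anything falls off the work surface, if the arm or the gripper's body presses on something with over 40 N, if the wrist force passes 120 N, or if a joint passes its speed limit or range.

### The arm

A 6-joint arm with a two-finger parallel gripper is mounted at the origin on the work surface. World frame = base frame: x ahead of the robot, y to its left, z up, the work surface at z = 0. Lengths are in mm, angles in rad, forces in N, time in s.
With the tool pointing down it reaches from about 350 to 875 mm from the base axis. Payload 4.2 kg.
Tool frame: the origin (TCP) lies midway between the tips of the shut fingers; the grasp point (between the pads) lies 19 mm behind it (arm.grasp_offset is the distance from the TCP to the grasp point, in mm); z points along the fingers, y is the direction in which the jaws open and shut (so a half turn about z gives the same grasp; the last joint's range is limited). The gripper opens to 85 mm and grips with 20 to 120 N. Pads are 22 mm wide; open, the fingers measure 114 mm over their backs; the gripper's body (76 mm by 85 mm) begins 54 mm behind the grasp point. The pads swing forward as they close: fully open they stand 13 mm farther back than shut.
Start: joints at [1.478, 0.385, 0.008, 0, -1.194, -0.259], TCP at [215.335, 586.711, 231.312] pointing down, gripper open.
Joint ranges: [-3.14, 3.14], [-1.21, 2.06], [-1.07, 1.41], [-3.16, 2.05], [-2.99, -0.16], [-3.1, 3.1]. Speed limits (rad/s): [2.79, 2.79, 3.14, 3.14, 3.14, 3.14].

### API

Orientations are given as a unit quaternion [x, y, z, w].
In Python, from bench import arm gives the robot as it stands.
- The arm moves only by the tool move_arm, never from a script. Its argument "moves" is a list of rows, each an object with "gripper": the gripper's target within -1 to 1 (fully open at 1, half-way at 0, shut at -1); "xyz": the shift along the tool's x, y, z in cm, a list of three; "angular": the turn, a rotation vector about the tool's x, y, z in rad, a list of three. In form: [{"gripper": gripper, "xyz": [dx, dy, dz], "angular": [wx, wy, wz]}, ...]. A call has 1 to 10 rows; each row is the pose to reach, as a shift and turn from the pose commanded when the call began, along the tool's axes at that moment; what a row does not reach only later rows make up. A row lasts 1/8 s, in which the tool goes at most 62.5 mm and 10.7 degrees, less where a joint would pass 70% of its speed; a pose out of reach is approached as far as the arm can. A call with a gripper value outside its range is refused whole. The fingers move at their own pace and stop on an object; the grip force is fixed at half the most. Time passes only in rows, so rows that repeat a pose let the fingers close. It gives the time, the measured TCP pose, the force and the opening at its end, in the units of the state.
- arm.read_state(): the state, without advancing time (a new reading comes with each control period).
- arm.get_image(name): name is "scene" or "side" or "wrist"; returns (picture, depth): 420x560x3 uint8, blue, green, red; 420x560 float32, mm along the optical axis (not along the pixel's ray), 0 where there is no reading.
- arm.get_calibration(name): a dict with "camera_matrix" (3x3 intrinsics, pixels), "k1" (the pictures are not rectified: a ray, as slopes to the right and down, at radius r is drawn at 1 + k1 r^2 times it, then the intrinsics apply), "R" (3x3) and "t" (3): a world point X has camera coordinates R X + t. Camera axes: x right, y down, z forward; pixel columns grow to the right and rows downward; lengths in mm; the calibration is good to about 2 mm. A picture is of the moment at which its call begins: read the wrist's pose just before it. get_calibration takes no time and is no camera call; for the wrist camera it gives the pose at the moment of the call.
- arm.job_done(): hands the job in, once; it reports no verdict.
The state is a dict: "clock": time; "joints": joint angles; "joint_vel": joint speeds; "joint_efforts": joint torques, N m; "position": TCP position; "ee_rot": TCP orientation; "contact_force": force on the tool from outside, world axes, zero at the start; "wrist_torque": the same for the moment, N m; "gripper_width": finger opening in mm.
Only numpy, scipy, OpenCV 4.12 (cv2) and the standard library are available. Lean on these libraries where they do the work, as an engineer would, in place of code of your own. Each camera call takes 0.05 s, during which the arm holds its last target. There are 200 camera calls.

## Working session

There is one attempt and no reset: what is moved stays moved. The work goes in short steps, Python scripts to look and compute and a tool call to move; the robot and the scene stay as the last step left them, time stands still between calls to the robot, and variables do not carry over. Pictures are saved under pics/ and viewed, about 8 in all and at most 12, crops included, and the job is handed in when it is done.

Besides the shell and the picture viewer there is one more tool, called after "Call:" by a JSON object that holds its "name" and its "arguments", one argument or row to a line. move_arm: Moves the arm, as the interface text tells. Its arguments: {"type":"object","properties":{"moves":{"type":"array","items":{"type":"object","properties":{"gripper":{"type":"number"},"xyz":{"type":"array","items":{"type":"number"}},"angular":{"type":"array","items":{"type":"number"}}}}}},"required":["moves"]}

```bash
mkdir -p pics; cat > h.py <<'E'
from bench import arm
import numpy as np, cv2
from scipy.spatial.transform import Rotation as Ro
def world(cal,depth,u,v,d=None):
    K=np.array(cal["camera_matrix"]);k=cal["k1"]
    p=cv2.undistortPoints(np.array([[[u,v]]],float),K,np.array([k,0,0,0.]))[0,0]
    if d is None:
        w=depth[int(v)-2:int(v)+3,int(u)-2:int(u)+3];d=np.median(w[w>0])
    return np.array(cal["R"]).T@(np.array([p[0]*d,p[1]*d,d])-np.array(cal["t"]))
E
python3 - <<'E'
from h import *
for n in ["scene","side"]:
    c=arm.get_calibration(n);im,d=arm.get_image(n);cv2.imwrite(f"pics/{n}0.png",im);np.save(n+"_d.npy",d)
    print(n,c["k1"],np.array(c["camera_matrix"])[0,0],-np.array(c["R"]).T@np.array(c["t"]))
s=arm.read_state();print(s)
E
```

```text
scene -0.07479836435226218 407.6441555558239 [ 963.71738076 -229.10590633  889.06494892]
side -0.2099905083141922 529.2862505846756 [ 371.75626703 -843.97355695  804.94912502]
{'clock': 0.1, 'joints': array([ 1.47760741e+00,  3.85490495e-01,  6.74945927e-03, -4.47683887e-04,
       -1.19396850e+00, -2.58592827e-01]), 'joint_vel': array([-0.00058272, -0.00177284,  0.00288495,  0.00236951,  0.00013227,
        0.00071737]), 'joint_efforts': array([-1.82055182e-04, -3.93324029e+01,  1.88927579e+01,  4.19788778e+00,
       -2.60822279e-03,  8.50025884e-06]), 'position': array([215.16199646, 586.24350261, 230.31743171]), 'ee_rot': array([ 9.84556117e-01, -1.75066543e-01, -1.28323690e-04,  9.70520041e-04]), 'contact_force': array([0.44218134, 0.17390697, 0.00741583]), 'wrist_torque': array([-0.02188681, -0.0215202 , -0.03266315]), 'gripper_width': 85.47052959776245}
```

View pics/scene0.png

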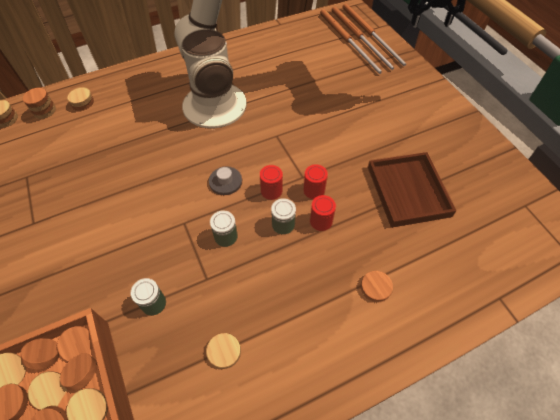

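View pics/side0.png

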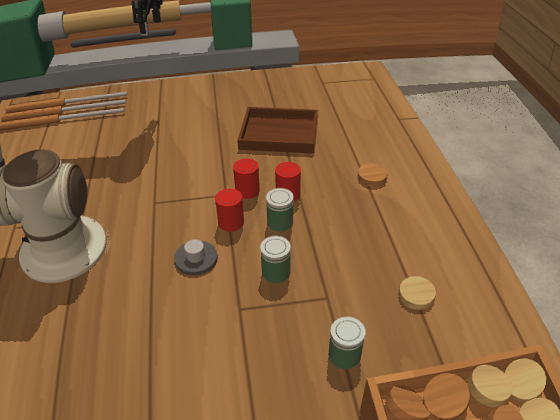

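The green tins with bright lids are at scene px (223,221), (284,208) and (146,290). The red look-alikes at (271,182), (316,180) and (323,212) are not meant, and the tray is at (411,190). Next I measure these.

```bash
python3 - <<'E'
from h import *
P={"scene":{"t1":(223,221),"t2":(284,208),"t3":(146,290),"r1":(271,174),"r2":(316,173),"r3":(323,204),"tray":(411,190),"trTL":(371,162),"trTR":(430,155),"trBR":(452,211),"trBL":(391,222),"spin":(224,173),"disc":(377,285),"disc2":(223,350),"box":(92,315)},
"side":{"t2":(280,198),"t1":(276,247),"t3":(347,331),"r1":(230,199),"r2":(247,169),"r3":(288,172),"tray":(280,130)}}
for n in P:
    c=arm.get_calibration(n);d=np.load(n+"_d.npy")
    for k,(u,v) in P[n].items(): print(n,k,world(c,d,u,v).round(0))
    print(cv2.projectPoints(np.array([[215.,587,231]]),cv2.Rodrigues(np.array(c["R"]))[0],np.array(c["t"]),np.array(c["camera_matrix"]),np.array([c["k1"],0,0,0]))[0])
im=cv2.imread("pics/scene0.png")[160:330,120:460];cv2.imwrite("pics/crop1.png",cv2.resize(im,None,fx=2.3,fy=2.3,interpolation=cv2.INTER_CUBIC))
E
```

```text
scene t1 [ 459. -136.   77.]
scene t2 [488.   8.  77.]
scene t3 [ 548. -347.   76.]
scene r1 [382.  23.  78.]
scene r2 [427. 127.  77.]
scene r3 [518.  97.  78.]
scene tray [542. 360.   9.]
scene trTL [427. 302.  30.]
scene trTR [460. 490.   1.]
scene trBR [652. 405.  29.]
scene trBL [606. 251.  16.]
scene spin [299. -76.  42.]
scene disc [735. 126.  19.]
scene disc2 [ 719. -245.   18.]
scene box [ 565. -460.   98.]
[[[428.21293341  29.85252482]]]
side t2 [490.  -1.  73.]
side t1 [ 460. -143.   73.]
side t3 [ 549. -355.   73.]
side r1 [384.  14.  73.]
side r2 [431. 111.  73.]
side r3 [521.  85.  73.]
side tray [543. 358.   6.]
[[[150.55126408  30.95549169]]]
```

View pics/crop1.png

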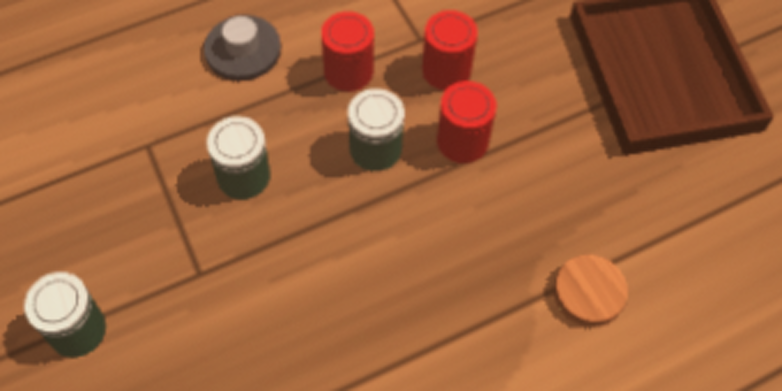

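The crop confirms three green tins with bright lids: t1 (460,-139), t2 (489,4) and t3 (549,-351), with lids about 75 mm high. The tray centre is about (542,359). I start with t2, with the jaws at about 120°/300° so they clear the red tins.

Call:
{"name": "move_arm", "arguments": {
  "moves": [
    {"gripper": 1,"xyz": [45.8,45.2,5],"angular": [0,0,-0.89]},
    {"gripper": 1,"xyz": [45.8,45.2,5],"angular": [0,0,-0.89]},
    {"gripper": 1,"xyz": [45.8,45.2,5],"angular": [0,0,-0.89]},
    {"gripper": 1,"xyz": [45.8,45.2,5],"angular": [0,0,-0.89]},
    {"gripper": 1,"xyz": [45.8,45.2,5],"angular": [0,0,-0.89]},
    {"gripper": 1,"xyz": [45.8,45.2,5],"angular": [0,0,-0.89]},
    {"gripper": 1,"xyz": [45.8,45.2,5],"angular": [0,0,-0.89]},
    {"gripper": 1,"xyz": [45.8,45.2,5],"angular": [0,0,-0.89]},
    {"gripper": 1,"xyz": [45.8,45.2,5],"angular": [0,0,-0.89]},
    {"gripper": 1,"xyz": [45.8,45.2,5],"angular": [0,0,-0.89]}
  ]
}}

```text
clock: 1.35
position: [480.7, 22.2, 182.8]
ee_rot: [0.964, 0.266, 0.0, -0.0]
contact_force: [0.3, 0.6, -0.1]
gripper_width: 85.5
```

Call:
{"name": "move_arm", "arguments": {
  "moves": [
    {"gripper": 1,"xyz": [0,0,0],"angular": [0,0,0]},
    {"gripper": 1,"xyz": [0,0,0],"angular": [0,0,0]}
  ]
}}

```text
clock: 1.6
position: [480.0, 24.0, 182.6]
ee_rot: [0.964, 0.265, -0.0, -0.0]
contact_force: [0.8, -0.2, -0.8]
gripper_width: 85.4
```

```bash
cat >> h.py <<'E'
def go(x,y,z,jaw=None):
    "shift (cm, tool axes) and turn about tool z; jaw = wanted jaw axis angle in deg"
    s=arm.read_state();R=Ro.from_quat(s["ee_rot"]).as_matrix()
    now=np.degrees(np.arctan2(R[1,1],R[0,1]))
    dy=0 if jaw is None else (jaw-now+90)%180-90
    print("go",(R.T@(np.array([x,y,z])-s["position"])/10).round(2),"turn",round(-np.radians(dy),3),"jaw now",now.round(1),"tilt",R[:2,2].round(4))
def state():
    s=arm.read_state();print(round(s["clock"],2),s["position"].round(1),s["contact_force"].round(2),s["gripper_width"].round(1),s["joints"].round(2))
E
python3 - <<'E'
from h import *
state()
c=arm.get_calibration("wrist");im,d=arm.get_image("wrist");np.save("w1.npy",d);cv2.imwrite("pics/w1.png",im)
# lid pixels near height 75, bright
g=np.zeros((420,560,3))
for v in range(2,418,4):
    for u in range(2,558,4):
        if d[v,u]>0:g[v,u]=world(c,d,u,v,d[v,u])
m=(abs(g[...,2]-75)<6)&(im.max(2)>0)
pts=g[m];cols=im[m];n=np.linalg.norm(pts[:,:2]-[489,4],axis=1)<45
print(pts[n].mean(0),np.ptp(pts[n],axis=0),(pts[n].max(0)+pts[n].min(0))/2)
go(489,4,26,121)
E
```

```text
Traceback (most recent call last):
  File "h.py", line 17, in state
    s=arm.read_state();print(round(s["clock"],2),s["position"].round(1),s["contact_force"].round(2),s["gripper_width"].round(1),s["joints"].round(2))
                                                                                                    ^^^^^^^^^^^^^^^^^^^^^^^^
AttributeError: 'float' object has no attribute 'round'
```

```bash
sed -i 's/s\["gripper_width"\].round(1)/round(s["gripper_width"],1)/' h.py
cat >> h.py <<'E'
def lid(x,y,name,r=50,z=75):
    c=arm.get_calibration("wrist");im,d=arm.get_image("wrist");cv2.imwrite(f"pics/{name}.png",im)
    K=np.array(c["camera_matrix"]);v,u=np.nonzero(d>0);D=d[v,u]
    p=cv2.undistortPoints(np.c_[u,v].astype(float)[:,None],K,np.array([c["k1"],0,0,0.]))[:,0]
    W=(np.c_[p*D[:,None],D]-np.array(c["t"]))@np.array(c["R"])
    m=(abs(W[:,2]-z)<7)&(np.hypot(W[:,0]-x,W[:,1]-y)<r)
    q=W[m];print("lid px",m.sum(),"mean",q.mean(0).round(1),"mid",((q.max(0)+q.min(0))/2).round(1),"span",np.ptp(q,axis=0).round(1))
E
python3 - <<'E'
from h import *
state(); lid(489,4,"w1"); go(489,4,26,121)
E
```

```text
1.6 [480.   24.  182.6] [ 0.77 -0.23 -0.81] 85.4 [ 0.39  0.18 -0.41 -0.   -0.98  1.72]
lid px 3205 mean [487.9   5.3  74.9] mid [487.1   4.7  72.8] span [57.9 57.8  9.2]
go [-0.28  2.25 15.69] turn -0.002 jaw now -59.1 tilt [-0.0004  0.    ]
```

View pics/w1.png

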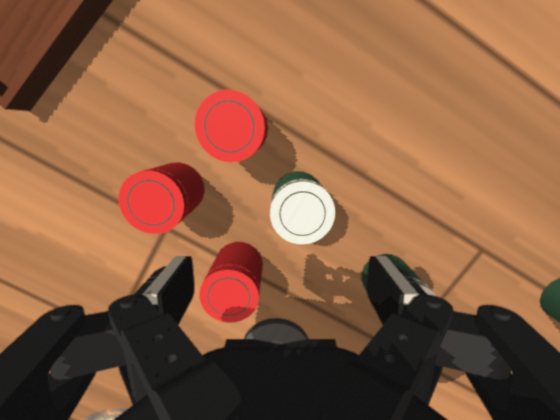

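The wrist view shows the bright lid at (302,212), measured at (488,5) with a 58 mm span and z of 75. The red tins at left, (150,202), (230,125) and (230,290), are clear of the jaw line. I descend and grip.

Call:
{"name": "move_arm", "arguments": {
  "moves": [
    {"gripper": 1,"xyz": [-0.29,2.04,2],"angular": [0,0,0]},
    {"gripper": 1,"xyz": [-0.29,2.04,6],"angular": [0,0,0]},
    {"gripper": 1,"xyz": [-0.29,2.04,11],"angular": [0,0,0]},
    {"gripper": 1,"xyz": [-0.29,2.04,15],"angular": [0,0,0]},
    {"gripper": 1,"xyz": [-0.29,2.04,16.2],"angular": [0,0,0]},
    {"gripper": 1,"xyz": [-0.29,2.04,16.2],"angular": [0,0,0]},
    {"gripper": -1,"xyz": [-0.29,2.04,16.2],"angular": [0,0,0]},
    {"gripper": -1,"xyz": [-0.29,2.04,16.2],"angular": [0,0,0]},
    {"gripper": -1,"xyz": [-0.29,2.04,16.2],"angular": [0,0,0]},
    {"gripper": -1,"xyz": [-0.29,2.04,16.2],"angular": [0,0,0]}
  ]
}}

```text
clock: 2.9
position: [489.6, 5.8, 23.1]
ee_rot: [0.964, 0.266, 0.002, -0.0]
contact_force: [-1.9, 1.9, 5.5]
gripper_width: 57.7
```

Call:
{"name": "move_arm", "arguments": {
  "moves": [
    {"gripper": -1,"xyz": [0,0,0],"angular": [0,0,0]},
    {"gripper": -1,"xyz": [0,0,0],"angular": [0,0,0]}
  ]
}}

```text
clock: 3.15
position: [489.6, 5.8, 23.1]
ee_rot: [0.964, 0.266, 0.002, -0.0]
contact_force: [-1.5, 2.4, 5.3]
gripper_width: 57.3
```

Call:
{"name": "move_arm", "arguments": {
  "moves": [
    {"gripper": -1,"xyz": [0,0,-1.5],"angular": [0,0,0]},
    {"gripper": -1,"xyz": [0,0,-3],"angular": [0,0,0]},
    {"gripper": -1,"xyz": [0,0,-4],"angular": [0,0,0]},
    {"gripper": -1,"xyz": [0,0,-4],"angular": [0,0,0]},
    {"gripper": -1,"xyz": [0,0,-4],"angular": [0,0,0]},
    {"gripper": -1,"xyz": [0,0,-4],"angular": [0,0,0]}
  ]
}}

```text
clock: 3.9
position: [487.9, 5.0, 60.5]
ee_rot: [0.964, 0.266, -0.001, -0.0]
contact_force: [-0.3, -0.3, -1.7]
gripper_width: 57.6
```

```bash
python3 - <<'E'
from h import *
state();print(arm.read_state()["joint_efforts"].round(2))
E
```

```text
3.9 [487.9   5.   60.5] [-0.32 -0.29 -1.74] 57.6 [ 0.34  0.36 -0.54 -0.   -0.67  1.76]
[-0.000e+00 -3.268e+01  1.303e+01  2.960e+00 -1.000e-02 -0.000e+00]
```

Call:
{"name": "move_arm", "arguments": {
  "moves": [
    {"gripper": -1,"xyz": [0,0,0],"angular": [0,0,0]},
    {"gripper": -1,"xyz": [0,0,0],"angular": [0,0,0]}
  ]
}}

```text
clock: 4.15
position: [488.1, 5.1, 60.7]
ee_rot: [0.964, 0.266, -0.0, 0.0]
contact_force: [0.5, 0.1, -1.5]
gripper_width: 57.5
```

t2 reads about 1.6 N (roughly 160 g), so it looks empty. I set it back where it stood.

Call:
{"name": "move_arm", "arguments": {
  "moves": [
    {"gripper": -1,"xyz": [0,0,1.5],"angular": [0,0,0]},
    {"gripper": -1,"xyz": [0,0,2.8],"angular": [0,0,0]},
    {"gripper": -1,"xyz": [0,0,3.4],"angular": [0,0,0]},
    {"gripper": -1,"xyz": [0,0,3.75],"angular": [0,0,0]},
    {"gripper": -1,"xyz": [0,0,3.75],"angular": [0,0,0]},
    {"gripper": -1,"xyz": [0,0,3.75],"angular": [0,0,0]}
  ]
}}

```text
clock: 4.9
position: [488.5, 5.3, 23.7]
ee_rot: [0.964, 0.266, 0.0, -0.0]
contact_force: [0.4, -0.1, -1.0]
gripper_width: 57.4
```

Call:
{"name": "move_arm", "arguments": {
  "moves": [
    {"gripper": 1,"xyz": [0,0,0],"angular": [0,0,0]},
    {"gripper": 1,"xyz": [0,0,0],"angular": [0,0,0]},
    {"gripper": 1,"xyz": [0,0,0],"angular": [0,0,0]},
    {"gripper": 1,"xyz": [0,0,0],"angular": [0,0,0]},
    {"gripper": 1,"xyz": [0,0,-3],"angular": [0,0,0]},
    {"gripper": 1,"xyz": [0,0,-8],"angular": [0,0,0]},
    {"gripper": 1,"xyz": [0,0,-14],"angular": [0,0,0]},
    {"gripper": 1,"xyz": [0,0,-16],"angular": [0,0,0]},
    {"gripper": 1,"xyz": [0,0,-16],"angular": [0,0,0]}
  ]
}}

```text
clock: 6.02
position: [489.1, 5.5, 185.3]
ee_rot: [0.964, 0.266, 0.002, -0.0]
contact_force: [-0.4, -0.2, -0.3]
gripper_width: 85.5
```

```bash
python3 - <<'E'
from h import *
state(); lid(488,5,"w2"); go(460,-139,180,90)
E
```

```text
6.03 [489.1   5.5 185.3] [-0.4  -0.21 -0.35] 85.5 [ 0.34  0.19 -0.39  0.   -0.98  1.76]
lid px 3136 mean [487.3   3.9  74.9] mid [486.6   3.4  72.7] span [57.7 57.6  9.3]
go [-9.79 10.95  0.34] turn 0.538 jaw now -59.2 tilt [0.0005 0.0007]
```

t2 stands again with its lid level. Next is t1.

Call:
{"name": "move_arm", "arguments": {
  "moves": [
    {"gripper": 1,"xyz": [-9.8,10.9,0.5],"angular": [0,0,0]},
    {"gripper": 1,"xyz": [-9.8,10.9,0.5],"angular": [0,0,0]},
    {"gripper": 1,"xyz": [-9.8,10.9,0.5],"angular": [0,0,0]},
    {"gripper": 1,"xyz": [-9.8,10.9,0.5],"angular": [0,0,0]},
    {"gripper": 1,"xyz": [-9.8,10.9,0.5],"angular": [0,0,0]},
    {"gripper": 1,"xyz": [-9.8,10.9,0.5],"angular": [0,0,0]}
  ]
}}

```text
clock: 6.82
position: [460.1, -137.8, 178.1]
ee_rot: [0.964, 0.267, -0.0, -0.0]
contact_force: [-0.5, -0.4, 1.3]
gripper_width: 85.4
```

```bash
python3 - <<'E'
from h import *
state(); lid(460,-139,"w3"); go(460,-139,20)
E
```

```text
6.83 [ 460.1 -137.8  178.1] [-0.54 -0.45  1.25] 85.4 [ 0.05  0.19 -0.42 -0.   -0.97  2.06]
lid px 3302 mean [ 457.9 -139.1   75. ] mid [ 457.1 -139.5   73. ] span [57.6 57.5  9.1]
go [-0.07  0.1  15.82] turn -0.0 jaw now -59.1 tilt [-0.0005  0.    ]
```

Call:
{"name": "move_arm", "arguments": {
  "moves": [
    {"gripper": 1,"xyz": [-0.24,0,5],"angular": [0,0,0]},
    {"gripper": 1,"xyz": [-0.24,0,10],"angular": [0,0,0]},
    {"gripper": 1,"xyz": [-0.24,0,14.5],"angular": [0,0,0]},
    {"gripper": 1,"xyz": [-0.24,0,15.6],"angular": [0,0,0]},
    {"gripper": 1,"xyz": [-0.24,0,15.6],"angular": [0,0,0]},
    {"gripper": -1,"xyz": [-0.24,0,15.6],"angular": [0,0,0]},
    {"gripper": -1,"xyz": [-0.24,0,15.6],"angular": [0,0,0]},
    {"gripper": -1,"xyz": [-0.24,0,15.6],"angular": [0,0,0]},
    {"gripper": -1,"xyz": [-0.24,0,15.6],"angular": [0,0,0]},
    {"gripper": -1,"xyz": [-0.24,0,15.6],"angular": [0,0,0]}
  ]
}}

```text
clock: 8.12
position: [459.3, -139.8, 24.6]
ee_rot: [0.964, 0.266, 0.002, 0.001]
contact_force: [-0.7, 1.9, 5.0]
gripper_width: 57.6
```

Call:
{"name": "move_arm", "arguments": {
  "moves": [
    {"gripper": -1,"xyz": [0,0,-1.5],"angular": [0,0,0]},
    {"gripper": -1,"xyz": [0,0,-3],"angular": [0,0,0]},
    {"gripper": -1,"xyz": [0,0,-4],"angular": [0,0,0]},
    {"gripper": -1,"xyz": [0,0,-4],"angular": [0,0,0]},
    {"gripper": -1,"xyz": [0,0,-4],"angular": [0,0,0]},
    {"gripper": -1,"xyz": [0,0,-4],"angular": [0,0,0]}
  ]
}}

```text
clock: 8.88
position: [457.5, -139.9, 62.0]
ee_rot: [0.964, 0.266, -0.001, -0.0]
contact_force: [0.5, 0.5, -1.4]
gripper_width: 57.5
```

Call:
{"name": "move_arm", "arguments": {
  "moves": [
    {"gripper": -1,"xyz": [0,0,0],"angular": [0,0,0]},
    {"gripper": -1,"xyz": [0,0,0],"angular": [0,0,0]}
  ]
}}

```text
clock: 9.12
position: [457.8, -139.9, 62.2]
ee_rot: [0.964, 0.266, -0.0, -0.0]
contact_force: [0.0, -0.4, -1.8]
gripper_width: 57.7
```

t1 reads about 1.6 N, so it is empty too. I set it down, then weigh t3.

Call:
{"name": "move_arm", "arguments": {
  "moves": [
    {"gripper": -1,"xyz": [0,0,1.5],"angular": [0,0,0]},
    {"gripper": -1,"xyz": [0,0,2.8],"angular": [0,0,0]},
    {"gripper": -1,"xyz": [0,0,3.4],"angular": [0,0,0]},
    {"gripper": -1,"xyz": [0,0,3.75],"angular": [0,0,0]},
    {"gripper": -1,"xyz": [0,0,3.75],"angular": [0,0,0]},
    {"gripper": -1,"xyz": [0,0,3.75],"angular": [0,0,0]}
  ]
}}

```text
clock: 9.88
position: [458.2, -139.9, 25.2]
ee_rot: [0.964, 0.266, 0.0, 0.0]
contact_force: [-0.2, 0.4, -1.3]
gripper_width: 57.4
```

Call:
{"name": "move_arm", "arguments": {
  "moves": [
    {"gripper": 1,"xyz": [0,0,0],"angular": [0,0,0]},
    {"gripper": 1,"xyz": [0,0,0],"angular": [0,0,0]},
    {"gripper": 1,"xyz": [0,0,0],"angular": [0,0,0]},
    {"gripper": 1,"xyz": [0,0,0],"angular": [0,0,0]},
    {"gripper": 1,"xyz": [0,0,-3],"angular": [0,0,0]},
    {"gripper": 1,"xyz": [0,0,-8],"angular": [0,0,0]},
    {"gripper": 1,"xyz": [0,0,-14],"angular": [0,0,0]},
    {"gripper": 1,"xyz": [0,0,-16],"angular": [0,0,0]},
    {"gripper": 1,"xyz": [0,0,-16],"angular": [0,0,0]}
  ]
}}

```text
clock: 11.0
position: [458.8, -139.8, 186.7]
ee_rot: [0.964, 0.266, 0.002, 0.001]
contact_force: [0.1, 0.1, -0.4]
gripper_width: 85.1
```

```bash
python3 - <<'E'
from h import *
state(); lid(458,-139,"w4"); go(549,-351,180,90)
E
```

```text
11.0 [ 458.8 -139.8  186.7] [ 0.06  0.09 -0.37] 85.1 [ 0.04  0.18 -0.41  0.   -0.98  2.07]
lid px 3110 mean [ 457.7 -140.7   74.9] mid [ 456.7 -141.3   72.7] span [58.2 57.7  9.1]
go [-2.98 22.82  0.5 ] turn 0.538 jaw now -59.2 tilt [0.0007 0.0005]
```

Call:
{"name": "move_arm", "arguments": {
  "moves": [
    {"gripper": 1,"xyz": [-3,22.8,0.5],"angular": [0,0,0]},
    {"gripper": 1,"xyz": [-3,22.8,0.5],"angular": [0,0,0]},
    {"gripper": 1,"xyz": [-3,22.8,0.5],"angular": [0,0,0]},
    {"gripper": 1,"xyz": [-3,22.8,0.5],"angular": [0,0,0]},
    {"gripper": 1,"xyz": [-3,22.8,0.5],"angular": [0,0,0]},
    {"gripper": 1,"xyz": [-3,22.8,0.5],"angular": [0,0,0]},
    {"gripper": 1,"xyz": [-3,22.8,0.5],"angular": [0,0,0]},
    {"gripper": 1,"xyz": [-3,22.8,0.5],"angular": [0,0,0]}
  ]
}}

```text
clock: 12.05
position: [549.0, -350.0, 180.4]
ee_rot: [0.964, 0.267, 0.0, 0.0]
contact_force: [0.6, 0.0, -0.1]
gripper_width: 85.5
```

```bash
python3 - <<'E'
from h import *
state(); lid(549,-351,"w5"); go(549,-351,20)
E
```

```text
12.05 [ 549.  -350.   180.4] [ 0.6   0.03 -0.12] 85.5 [-0.32  0.46  0.   -0.   -1.11  2.43]
lid px 3255 mean [ 549.5 -352.9   74.9] mid [ 548.4 -353.6   73.2] span [58.1 58.   9.8]
go [-0.06  0.06 16.05] turn -0.0 jaw now -59.1 tilt [ 0.0006 -0.0002]
```

View pics/w5.png

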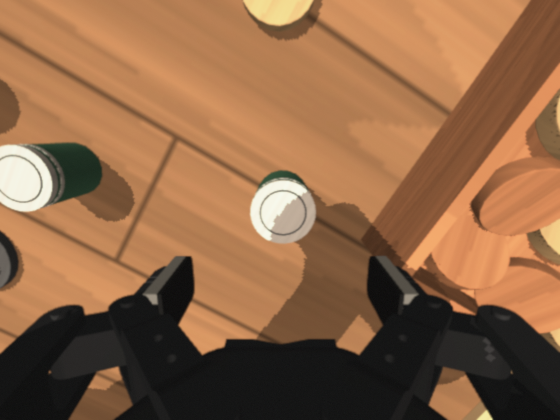

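The third lid is at (283,211), measured at (549,-353), and the box wall starts near (375,235), which leaves about 40 mm clear. I descend, grip and lift.

Call:
{"name": "move_arm", "arguments": {
  "moves": [
    {"gripper": 1,"xyz": [-0.1,0.24,5],"angular": [0,0,0]},
    {"gripper": 1,"xyz": [-0.1,0.24,10],"angular": [0,0,0]},
    {"gripper": 1,"xyz": [-0.1,0.24,14.5],"angular": [0,0,0]},
    {"gripper": 1,"xyz": [-0.1,0.24,15.8],"angular": [0,0,0]},
    {"gripper": 1,"xyz": [-0.1,0.24,15.8],"angular": [0,0,0]},
    {"gripper": -1,"xyz": [-0.1,0.24,15.8],"angular": [0,0,0]},
    {"gripper": -1,"xyz": [-0.1,0.24,15.8],"angular": [0,0,0]},
    {"gripper": -1,"xyz": [-0.1,0.24,15.8],"angular": [0,0,0]},
    {"gripper": -1,"xyz": [-0.1,0.24,15.8],"angular": [0,0,0]},
    {"gripper": -1,"xyz": [-0.1,0.24,15.8],"angular": [0,0,0]}
  ]
}}

```text
clock: 13.35
position: [550.4, -353.7, 24.8]
ee_rot: [0.964, 0.266, 0.001, 0.001]
contact_force: [-0.8, 2.1, 6.1]
gripper_width: 57.3
```

Call:
{"name": "move_arm", "arguments": {
  "moves": [
    {"gripper": -1,"xyz": [0,0,-1],"angular": [0,0,0]},
    {"gripper": -1,"xyz": [0,0,-2],"angular": [0,0,0]},
    {"gripper": -1,"xyz": [0,0,-3],"angular": [0,0,0]},
    {"gripper": -1,"xyz": [0,0,-4],"angular": [0,0,0]},
    {"gripper": -1,"xyz": [0,0,-4],"angular": [0,0,0]},
    {"gripper": -1,"xyz": [0,0,-4],"angular": [0,0,0]},
    {"gripper": -1,"xyz": [0,0,-4],"angular": [0,0,0]}
  ]
}}

```text
clock: 14.22
position: [549.0, -353.4, 61.4]
ee_rot: [0.964, 0.266, -0.0, -0.0]
contact_force: [-0.2, -0.1, -5.5]
gripper_width: 57.4
```

Call:
{"name": "move_arm", "arguments": {
  "moves": [
    {"gripper": -1,"xyz": [0,0,0],"angular": [0,0,0]},
    {"gripper": -1,"xyz": [0,0,0],"angular": [0,0,0]}
  ]
}}

```text
clock: 14.48
position: [549.3, -353.6, 61.8]
ee_rot: [0.964, 0.266, -0.0, -0.0]
contact_force: [-1.2, -0.2, -5.1]
gripper_width: 57.4
```

t3 reads about 5.3 N (roughly 540 g), so it is the full one. I raise it and carry it to the tray.

Call:
{"name": "move_arm", "arguments": {
  "moves": [
    {"gripper": -1,"xyz": [0,0,-3],"angular": [0,0,0]},
    {"gripper": -1,"xyz": [0,0,-6],"angular": [0,0,0]},
    {"gripper": -1,"xyz": [0,0,-9],"angular": [0,0,0]},
    {"gripper": -1,"xyz": [0,0,-12],"angular": [0,0,0]},
    {"gripper": -1,"xyz": [0,0,-12],"angular": [0,0,0]}
  ]
}}

```text
clock: 15.1
position: [551.0, -354.3, 185.0]
ee_rot: [0.964, 0.266, 0.003, 0.002]
contact_force: [-0.5, 0.6, -5.1]
gripper_width: 57.4
```

```bash
python3 - <<'E'
from h import *
state(); go(542,359,180)
E
```

```text
15.1 [ 551.  -354.3  185. ] [-0.5   0.58 -5.07] 57.4 [-0.32  0.46  0.02  0.   -1.12  2.43]
go [ 35.81 -61.7    0.3 ] turn -0.0 jaw now -59.1 tilt [ 0.0063 -0.0028]
```

Call:
{"name": "move_arm", "arguments": {
  "moves": [
    {"gripper": -1,"xyz": [1,-1.8,0],"angular": [0,0,0]},
    {"gripper": -1,"xyz": [3.5,-6,0],"angular": [0,0,0]},
    {"gripper": -1,"xyz": [6.2,-10.6,0],"angular": [0,0,0]},
    {"gripper": -1,"xyz": [8.9,-15.2,0],"angular": [0,0,0]},
    {"gripper": -1,"xyz": [11.6,-19.8,0],"angular": [0,0,0]},
    {"gripper": -1,"xyz": [14.3,-24.4,0],"angular": [0,0,0]},
    {"gripper": -1,"xyz": [17,-29,0],"angular": [0,0,0]},
    {"gripper": -1,"xyz": [19.7,-33.6,0],"angular": [0,0,0]},
    {"gripper": -1,"xyz": [22.4,-38.2,0],"angular": [0,0,0]},
    {"gripper": -1,"xyz": [25.1,-42.8,0],"angular": [0,0,0]}
  ]
}}

```text
clock: 16.35
position: [543.6, 144.5, 180.2]
ee_rot: [0.964, 0.266, -0.002, 0.0]
contact_force: [1.4, -1.1, -4.9]
gripper_width: 57.9
```

Call:
{"name": "move_arm", "arguments": {
  "moves": [
    {"gripper": -1,"xyz": [2.7,-4.6,0],"angular": [0,0,0]},
    {"gripper": -1,"xyz": [5.4,-9.2,0],"angular": [0,0,0]},
    {"gripper": -1,"xyz": [8.1,-13.8,0],"angular": [0,0,0]},
    {"gripper": -1,"xyz": [10,-17.5,0],"angular": [0,0,0]},
    {"gripper": -1,"xyz": [10.7,-18.9,0],"angular": [0,0,0]},
    {"gripper": -1,"xyz": [10.7,-18.9,0],"angular": [0,0,0]},
    {"gripper": -1,"xyz": [10.7,-18.9,0],"angular": [0,0,0]},
    {"gripper": -1,"xyz": [10.7,-18.9,0],"angular": [0,0,0]}
  ]
}}

```text
clock: 17.35
position: [540.5, 358.4, 181.9]
ee_rot: [0.964, 0.265, -0.0, 0.0]
contact_force: [0.6, -0.2, -5.5]
gripper_width: 57.3
```

```bash
python3 - <<'E'
from h import *
state()
im,_=arm.get_image("wrist");im2,_=arm.get_image("scene")
cv2.imwrite("pics/w6.png",np.hstack([cv2.resize(im,(400,300)),cv2.resize(im2,(400,300))]))
go(542,359,60)
E
```

```text
17.35 [540.5 358.4 181.9] [ 0.55 -0.19 -5.53] 57.3 [ 0.83  0.46  0.   -0.   -1.11  1.27]
go [ 0.12  0.04 12.22] turn -0.0 jaw now -59.2 tilt [0.     0.0001]
```

View pics/w6.png

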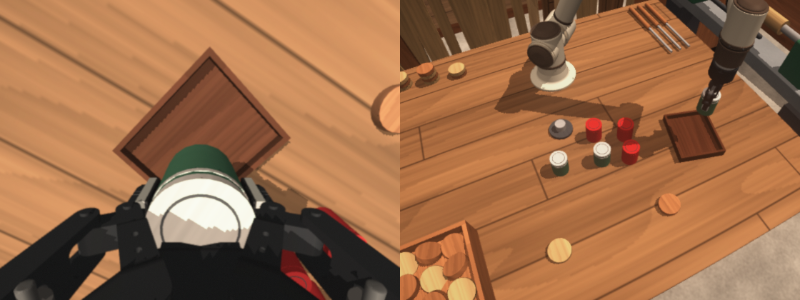

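The full tin is held above the tray, and the empty tins at (559,162) and (601,152) in the right half are still standing. I lower it slowly.

Call:
{"name": "move_arm", "arguments": {
  "moves": [
    {"gripper": -1,"xyz": [0,0,2],"angular": [0,0,0]},
    {"gripper": -1,"xyz": [0,0,5],"angular": [0,0,0]},
    {"gripper": -1,"xyz": [0,0,8],"angular": [0,0,0]},
    {"gripper": -1,"xyz": [0,0,11],"angular": [0,0,0]},
    {"gripper": -1,"xyz": [0,0,13],"angular": [0,0,0]},
    {"gripper": -1,"xyz": [0,0,14],"angular": [0,0,0]},
    {"gripper": -1,"xyz": [0,0,14],"angular": [0,0,0]},
    {"gripper": -1,"xyz": [0,0,14],"angular": [0,0,0]}
  ]
}}

```text
clock: 18.45
position: [541.3, 360.3, 43.3]
ee_rot: [0.964, 0.266, 0.001, -0.001]
contact_force: [1.3, -0.4, -5.0]
gripper_width: 57.6
```

Call:
{"name": "move_arm", "arguments": {
  "moves": [
    {"gripper": -1,"xyz": [0,0,0.4],"angular": [0,0,0]},
    {"gripper": -1,"xyz": [0,0,0.8],"angular": [0,0,0]},
    {"gripper": -1,"xyz": [0,0,0.8],"angular": [0,0,0]},
    {"gripper": -1,"xyz": [0,0,0.8],"angular": [0,0,0]}
  ]
}}

```text
clock: 18.95
position: [540.6, 359.7, 34.0]
ee_rot: [0.964, 0.266, 0.0, 0.0]
contact_force: [-0.2, -0.4, -4.9]
gripper_width: 57.4
```

Still hanging. I go down in small steps until it touches.

Call:
{"name": "move_arm", "arguments": {
  "moves": [
    {"gripper": -1,"xyz": [0,0,0.15],"angular": [0,0,0]},
    {"gripper": -1,"xyz": [0,0,0.15],"angular": [0,0,0]},
    {"gripper": -1,"xyz": [0,0,0.15],"angular": [0,0,0]}
  ]
}}

```text
clock: 19.32
position: [540.7, 359.9, 32.9]
ee_rot: [0.964, 0.266, 0.0, -0.0]
contact_force: [-1.8, -0.3, -2.3]
gripper_width: 57.5
```

Call:
{"name": "move_arm", "arguments": {
  "moves": [
    {"gripper": -1,"xyz": [0,0,0.15],"angular": [0,0,0]},
    {"gripper": -1,"xyz": [0,0,0.15],"angular": [0,0,0]},
    {"gripper": -1,"xyz": [0,0,0.15],"angular": [0,0,0]}
  ]
}}

```text
clock: 19.7
position: [540.7, 359.9, 32.8]
ee_rot: [0.964, 0.266, 0.001, -0.0]
contact_force: [-3.8, -1.2, 6.3]
gripper_width: 57.8
```

It is on the tray floor: TCP z is 32.8 as predicted, and the force now pushes up. I release and withdraw.

Call:
{"name": "move_arm", "arguments": {
  "moves": [
    {"gripper": 1,"xyz": [0,0,0],"angular": [0,0,0]},
    {"gripper": 1,"xyz": [0,0,0],"angular": [0,0,0]},
    {"gripper": 1,"xyz": [0,0,0],"angular": [0,0,0]},
    {"gripper": 1,"xyz": [0,0,0],"angular": [0,0,0]},
    {"gripper": 1,"xyz": [0,0,-3],"angular": [0,0,0]},
    {"gripper": 1,"xyz": [0,0,-8],"angular": [0,0,0]},
    {"gripper": 1,"xyz": [0,0,-14],"angular": [0,0,0]},
    {"gripper": 1,"xyz": [0,0,-18],"angular": [0,0,0]},
    {"gripper": 1,"xyz": [0,0,-18],"angular": [0,0,0]}
  ]
}}

```text
clock: 20.82
position: [542.2, 361.0, 215.9]
ee_rot: [0.964, 0.266, 0.004, -0.002]
contact_force: [-0.0, 0.4, -0.2]
gripper_width: 85.7
```

```bash
python3 - <<'E'
from h import *
state(); lid(541,360,"w7",z=83)
im=cv2.imread("pics/w7.png");im2,_=arm.get_image("side")
cv2.imwrite("pics/end.png",np.hstack([cv2.resize(im,(400,300)),cv2.resize(im2,(400,300))]))
E
```

```text
20.82 [542.2 361.  215.9] [-0.03  0.39 -0.17] 85.7 [ 0.84  0.44  0.05  0.   -1.17  1.27]
lid px 2681 mean [540.5 359.2  83. ] mid [539.8 358.9  80.8] span [57.7 57.4  9.4]
```

View pics/end.png

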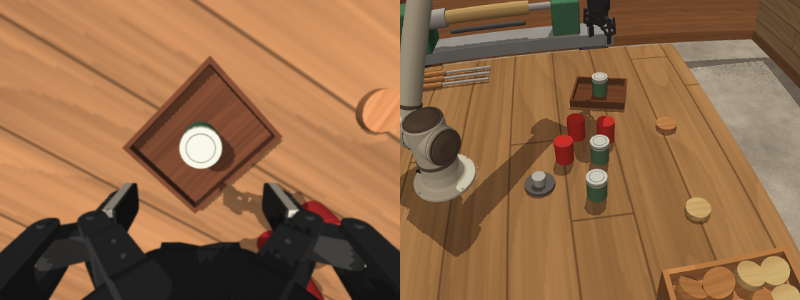

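The tin stands upright in the middle of the tray (left half, (200,148)), with its lid level at z = 83. The two empty tins stand upright outside the tray (right half, (599,148) and (597,184)). I hand the job in.

```bash
python3 -c "
from bench import arm
print(arm.job_done())"
```

```text
the job is handed in; nothing more can be done
None
```

I found the full tin by weight and stood it upright in the middle of the tray. I lifted all three:

| Tin (starting x, y in mm) | Wrist force lifted | Approx. weight | Result |
|---|---|---|---|
| (488, 5) | 1.6 N | 160 g | empty, set back where it stood |
| (458, -139) | 1.6 N | 160 g | empty, set back where it stood |
| (549, -353) | 5.3 N | 540 g | full, moved to the tray |

- **Full tin:** the last wrist measurement puts its lid level at z = 83 mm (8 mm tray floor plus 75 mm tin), centred at about (540, 359).
- **Empty tins:** the final side picture shows both standing upright on the bench outside the tray.
- **Robot:** the gripper is open and clear above the tray, with no contact force. The job took about 21 s.

No check failed. The lid measurements differed by 1–2 mm from one look to the next, which is within the calibration.

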